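Dock the tote and tip the bush skip into it

ROBOT

A 6-joint arm with a two-finger parallel gripper is mounted at the origin on a cart in front of the work surface, level with it; the furniture and walls round the work are solid. World frame = base frame: x ahead of the robot, y to its left, z up, the work surface at z = 0. Lengths are in m, angles in degrees, forces in N, time in s.
With the tool pointing down it reaches from about 0.325 to 0.85 m from the base axis. Payload 15.5 kg.
Tool frame: the origin (TCP) lies at the very end of the fingers, on their centre line; the grasp point (between the pads) lies arm.grip_depth behind it (arm.grip_depth is the distance from the TCP to the grasp point, in m); z points along the fingers, y is the direction in which the jaws open and shut (so a half turn about z gives the same grasp; the last joint's range is limited). The gripper opens to 91 mm and grips with 3 to 60 N. Pads are 32 mm wide; open, the fingers measure 118 mm over their backs; the gripper's body (76 mm by 178 mm) begins 60 mm behind the grasp point.
Start: joints at [67.924, 28.281, 77.091, -0, 74.628, -5.472], TCP at [0.179, 0.599, 0.214] pointing down, gripper open.
Joint ranges: [-166.48, 166.48], [-47.26, 123.95], [12.59, 153.08], [-70.14, 250.14], [6.76, 159.57], [-176.63, 176.63]. Speed limits (degrees/s): [108.29, 108.29, 147.25, 172.46, 172.46, 172.46].

INTERFACE

Orientations are given as a 3x3 rotation matrix whose columns are the frame's x, y, z axes.
In Python, from rig import arm gives the robot as it stands. Calls block until the motion is done:
- arm.move_to(position, orientation): joint-space move of the TCP to a pose.
- arm.move_l(position, orientation=None, feed=0.15): straight line of the TCP; orientation=None keeps the orientation; feed is the mean speed in m/s.
- arm.move_joints(angles): joint-space move.
- arm.grip(opening): finger opening in m; the grip force is fixed at half the most; returns when the fingers have stopped.
- arm.sleep(seconds).
- arm.solve_ik(position, orientation): joint angles nearest the present ones, or None.
- arm.snapshot(name): name is "scene" or "side" or "wrist"; returns the picture (480x640x3 uint8, red, green, blue); there is no depth.
- arm.get_calibration(name): a dict with "intrinsics" (3x3 intrinsics, pixels), "cam_to_world" (4x4, takes a point from camera to world coordinates). Camera axes: x right, y down, z forward; pixel columns grow to the right and rows downward; lengths in m; the calibration is good to about 2 mm. A picture is of the moment at which its call begins: read the wrist's pose just before it. get_calibration takes no time and is no camera call; for the wrist camera it gives the pose at the moment of the call.
A pose or a line that the arm cannot do raises arm.Unreachable and nothing moves.
- arm.sign_off(): hands the job in, once; it reports no verdict.
Readings, each from a call of its own:
- arm.current_t(): time.
- arm.current_joint_positions(): joint angles.
- arm.current_dq(): joint speeds.
- arm.current_tau(): joint torques, N m.
- arm.current_ee_pos(): TCP position.
- arm.current_tool_rot(): TCP orientation.
- arm.current_force(): force on the tool from outside, world axes, zero at the start.
- arm.current_torque(): the same for the moment, N m.
- arm.current_width(): finger opening in m.
Only numpy, scipy, OpenCV 4.12 (cv2) and the standard library are available. Lean on these libraries where they do the work, as an engineer would, in place of code of your own. Each camera call takes 0.05 s, during which the arm holds its last target.

TASK

Push the blue tote along the rollers into the bay until the yellow spring catch snaps up behind it, without driving the red spring buffer to the end of its travel. Then tip the orange skip right over by its handle bar so that all three bushes fall into the tote, and ease the skip back upright under control, never letting it drop back against its stop. Leave the tote latched in the bay and do not disturb the tools lying around the lane.

Things in the scene. Friction and masses are not known exactly. Their poses are not given: they have to be found in the camera images.
- lane: Aluminium bench-top roller lane, fixed to the bench, 560 mm long, 170 mm wide. Origin on the bench top (z = 0), on the centre line, at the middle of the bay; y runs along the lane from the infeed to the bay, -x faces the robot. Freely turning rollers and (in the bay) wheel pairs, y = -392 to +55 mm, carry the tote's underside at z = 45 mm. Side guides' tops at z = 78 mm.
- bay_mouth (a point): Point on the lane's centre line at roller height where the bay begins (lane y = -100, z = 45 mm; axes as the lane's). Slippery white plastic side guides, tops at z = 78 mm, lead the tote: 134 mm apart along the lane, narrowing here to 128 mm in the bay.
- bay_middle (a point): Roller-height point over the lane's origin. The red buffer pad (44 mm wide, z = 61 to 91 mm) at the bay's end and the yellow catch (20 mm wide, 6 mm above the wheels) at its entry sit on one grey carriage whose setting along the lane is anywhere within 14 mm either side of nominal and is not reported: feel for it. At nominal the tote is latched with its centre about here.
- tote: Blue open plastic tote, 120 mm (x) by 170 mm (y, along the lane) by 55 mm high, walls and floor 4 mm, about 0.45 kg. Origin at the centre of its underside, z up. Its y axis points roughly along the lane toward the bay. It rolls back freely when it is not latched.
- catch (a joint): Angle of the yellow catch: 0 = standing up, about 0.16 rad while the tote rolls over it (about 0.6 N of resistance). When the tote is home it springs back to 0 behind the tote's rear wall and keeps it from rolling back. It is also 0 before the tote has come.
- buffer (a joint): Travel of the red spring buffer in m: 0 = out, 0.016 = end of travel. Pushes back with 2 N at first touch plus 1 N per mm. The catch snaps up behind the tote at about 6 to 7 mm of travel (8 to 9 N); the released tote rests on the catch with 4 to 5 mm of travel left. More than 14.5 mm (16.5 N) is overdriven.
- skip (a joint): Tip angle of the orange skip about its horizontal pivot, which runs along the lane's y axis: 0 = upright on its stop, 1.15 rad = fully tipped toward the robot over the bay. Weighted over-centre: it falls to the tipped stop beyond about 0.7 rad and falls back upright below that if it is not held. About 1 to 2 N at the bar moves it.
- skip_pivot (a point): Pivot of the skip, in the lane's frame at x = 80, y = 22, z = 152 mm, beside and above the bay on the far side of the lane. Axes as the lane's.
- skip_bar (a point): Middle of the skip's black handle bar, round, 12 mm thick, 70 mm free between its arms, parallel to lane y. Skip upright: 30 mm beyond the pivot (lane +x), 110 mm above it, 60 mm over the skip's rim; it swings about the pivot (radius 114 mm) toward the robot (-x). Can be pinched from above and turns between the fingers. Axes turn with the skip.
- bush_a: Bronze-coloured bush, 30 mm diameter, 22 mm high, standing in the skip. Origin at the centre of its underside.
- bush_b: Grey steel bush, 24 mm diameter, 30 mm high, standing in the skip. Origin at the centre of its underside.
- bush_c: Second grey steel bush, 24 mm diameter, 30 mm high, standing in the skip. Origin at the centre of its underside.
- hex_keys: Red folding hex key set, 36 x 95 x 26 mm, lying on the bench beside the lane; leave it alone. Origin at the centre of its underside.
- sanding_block: Black sanding block, 42 x 70 x 30 mm, lying on the bench beside the lane; leave it alone. Origin at the centre of its underside.
- drift_rod: Brass drift rod, 13 x 130 x 13 mm, lying along y on the bench beyond the lane; leave it alone. Origin at the centre of its underside.

How it is judged:
By the outcome, as a careful person would: the job done as asked, in the order asked, and still so for the second after the job is handed in, with the robot touching nothing.
It also fails if it takes over 69 s, if anything falls off the work surface, if the arm or the gripper's body presses on something with over 40 N, if the wrist force passes 120 N, or if a joint passes its speed limit or range.

## Working session

There is one attempt and no reset: what is moved stays moved. The work goes in short steps, each a Python script; the robot and the scene stay as the last script left them, time stands still between calls to the robot, and variables do not carry over. Pictures are saved under pics/ and viewed, and the job is handed in when it is done.

```bash
ls; mkdir -p pics
python3 - <<'E'
from rig import arm
import cv2
for n in ["scene","side","wrist"]:
    im=arm.snapshot(n); cv2.imwrite(f"pics/{n}0.png",im[:,:,::-1])
    c=arm.get_calibration(n); print(n,c["intrinsics"].round(1).tolist(),c["cam_to_world"].round(4).tolist())
print(arm.current_t(),arm.grip_depth,arm.current_tool_rot().round(3).tolist(),arm.current_width())
E
```

```text
pics
scene [[488.0, 0.0, 318.6], [0.0, 488.0, 240.0], [0.0, 0.0, 1.0]] [[0.7588, -0.3125, 0.5714, -0.0617], [-0.6509, -0.3321, 0.6827, -0.5992], [-0.0236, -0.89, -0.4554, 0.6497], [0.0, 0.0, 0.0, 1.0]]
side [[506.8, 0.0, 323.2], [0.0, 506.8, 245.4], [0.0, 0.0, 1.0]] [[0.957, -0.1508, 0.2476, 0.3069], [-0.2896, -0.5358, 0.7931, -0.6399], [0.0131, -0.8308, -0.5565, 0.6815], [0.0, 0.0, 0.0, 1.0]]
wrist [[334.5, 0.0, 313.9], [0.0, 334.5, 242.6], [0.0, 0.0, 1.0]] [[0.2852, 0.9255, 0.2492, 0.1076], [0.9585, -0.2747, -0.0766, 0.6197], [-0.0024, 0.2606, -0.9654, 0.3848], [0.0, 0.0, 0.0, 1.0]]
0.15 0.0188 [[-0.958, 0.286, -0.0], [0.286, 0.958, -0.001], [0.0, -0.001, -1.0]] 0.0913632562728016
```

View pics/scene0.png

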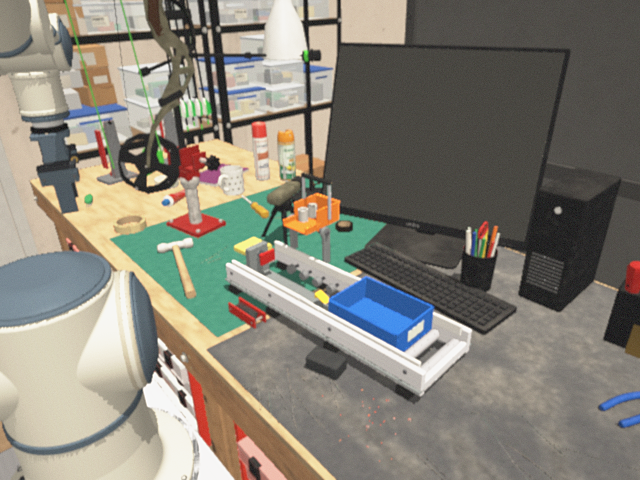

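View pics/side0.png

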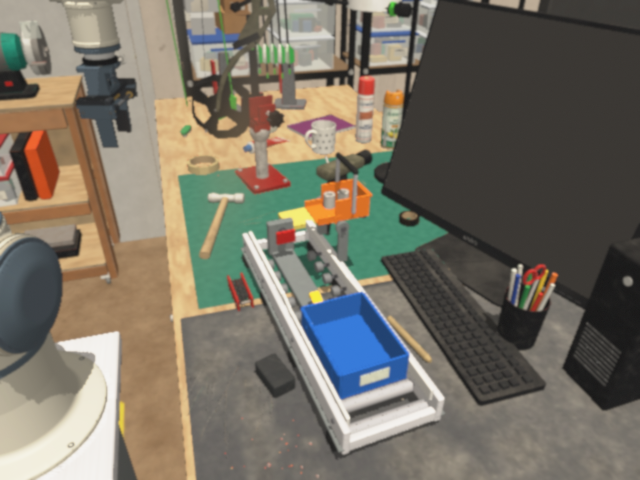

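View pics/wrist0.png

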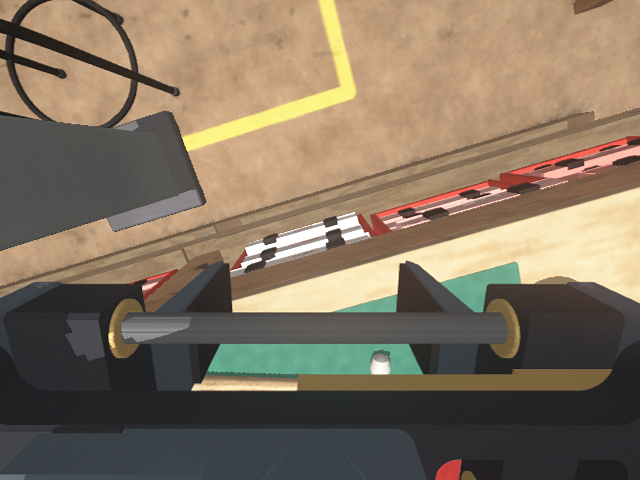

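Run:
```python
import cv2
s=cv2.imread("pics/scene0.png"); d=cv2.imread("pics/side0.png")
def c(im,x0,y0,x1,y1,k,n): cv2.imwrite(f"pics/{n}.png",cv2.resize(im[y0:y1,x0:x1],None,fx=k,fy=k,interpolation=cv2.INTER_CUBIC))
c(s,210,170,480,400,2.9,"sc1"); c(d,220,140,450,340,3.4,"sd1"); c(d,240,270,450,460,3.1,"sd2")
```

```text
(no output)
```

View pics/sc1.png

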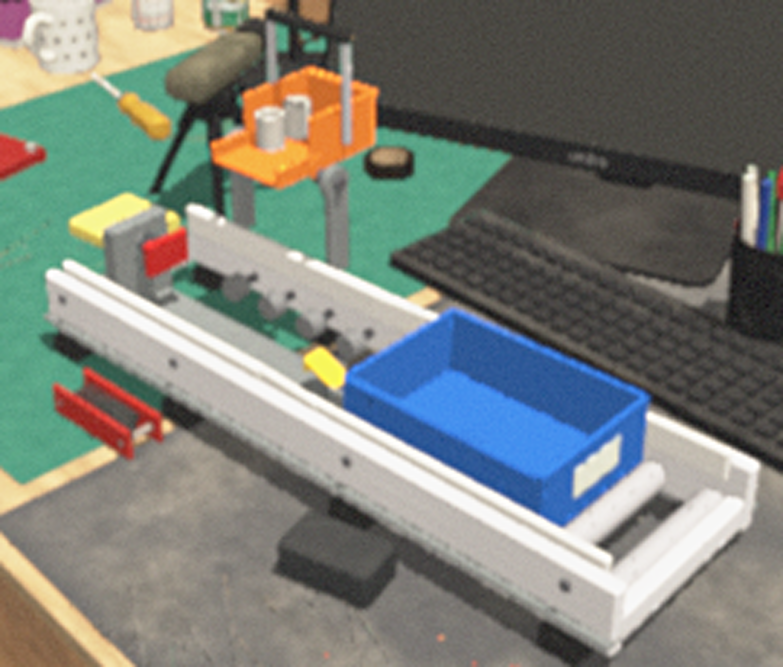

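View pics/sd1.png

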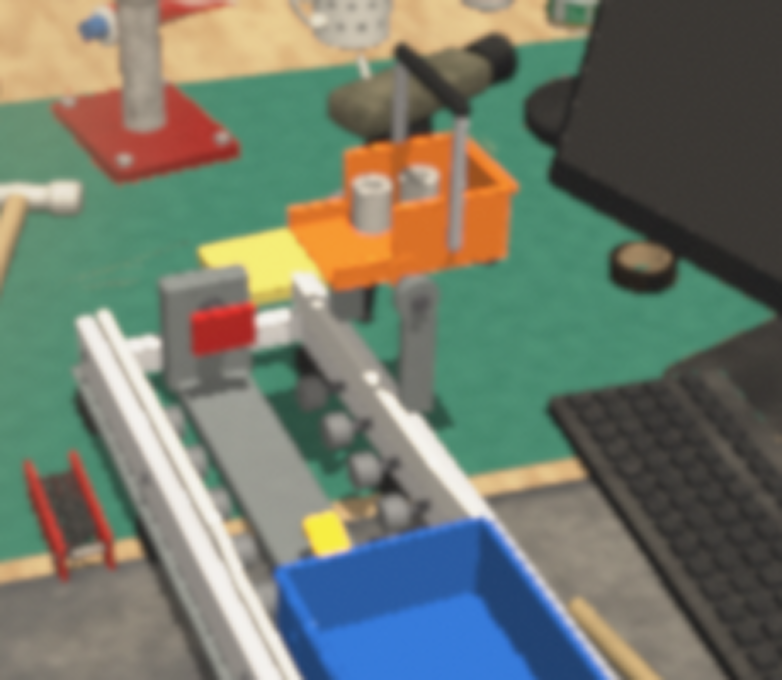

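View pics/sd2.png

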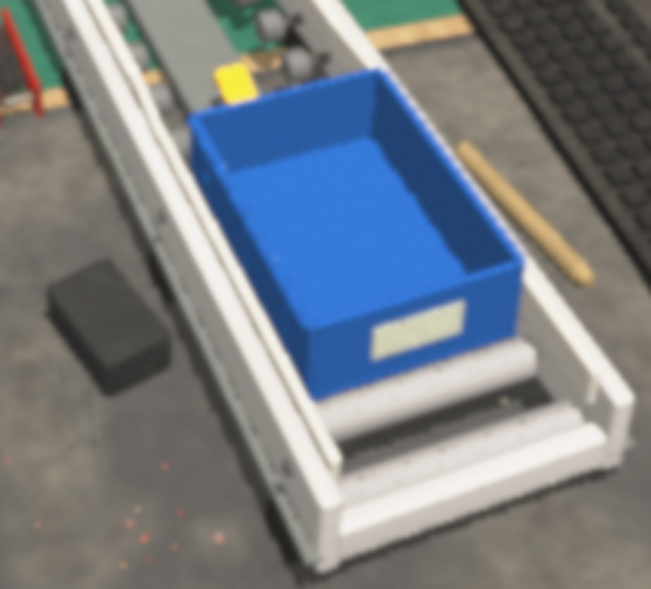

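```bash
cat > geo.py <<'E'
import numpy as np, cv2
K={"scene":(np.array([[488.0,0,318.6],[0,488,240],[0,0,1]]),None),}
def load():
    from rig import arm
    return {n:(np.array(c["intrinsics"]),np.array(c["cam_to_world"])) for n in ("scene","side") for c in [arm.get_calibration(n)]}
def proj(C,P):
    Km,T=C; P=np.atleast_2d(P); pc=(P-T[:3,3])@T[:3,:3]; q=pc@Km.T; return q[:,:2]/q[:,2:]
def tri(Cs,uvs):
    Ps=[Km@np.linalg.inv(T)[:3] for Km,T in Cs]
    h=cv2.triangulatePoints(Ps[0],Ps[1],np.array(uvs[0],float),np.array(uvs[1],float)); return (h[:3]/h[3]).ravel()
def onz(C,uv,z):
    Km,T=C; d=T[:3,:3]@np.linalg.inv(Km)@np.array([*uv,1]); o=T[:3,3]; return o+d*(z-o[2])/d[2]
E
python3 - <<'E'
from geo import *
C=load(); S,D=C["scene"],C["side"]
sc=lambda x,y:(210+x/2.9,170+y/2.9); d1=lambda x,y:(220+x/3.4,140+y/3.4); d2=lambda x,y:(240+x/3.1,270+y/3.1)
pts={"FL":(sc(347,374),d2(192,117)),"FR":(sc(455,311),d2(380,70)),"RR":(sc(648,395),d2(523,263)),"RL":(sc(543,482),d2(308,332)),
"bar":(sc(310,27),d1(433,77)),"bar1":(sc(270,15),d1(402,48)),"bar2":(sc(350,40),d1(464,106)),"pad":(sc(166,252),d1(223,329)),"catch":(sc(325,368),d1(326,532)),
"nearL":(sc(618,590),d2(328,510)),"nearR":(sc(752,468),d2(628,402)),"farL":(sc(50,275),d1(82,325)),"farR":(sc(192,210),d1(298,278))}
for k,(a,b) in pts.items():
    P=tri((S,D),(a,b)); print(k,(P*1000).round(0),(proj(S,P)-a).round(1),(proj(D,P)-b).round(1))
from scipy.optimize import least_squares
def L(p,q): # lane->world
    c,s=np.cos(p[2]),np.sin(p[2]); return np.array([p[0]+c*q[0]-s*q[1],p[1]+s*q[0]+c*q[1],q[2]])
def res(p):
    r=[]
    for k,(sx,sy) in dict(FL=(-1,1),FR=(1,1),RR=(1,-1),RL=(-1,-1)).items():
        cx,cy=.06*sx,.085*sy; dc,ds=1,p[5]
        P=L(p,(p[4]+cx-ds*cy,p[3]+cy+ds*cx,.1))
        r+=list((proj(S,P)-pts[k][0])[0])+list((proj(D,P)-pts[k][1])[0])
    P=L(p,(.11,.022,.262)); r+=list((proj(S,P)-pts["bar"][0])[0])+list((proj(D,P)-pts["bar"][1])[0])
    r+=[p[4]/.002,p[5]/.02]
    return r
s=least_squares(res,[.5,.3,0,-.25,0,0],x_scale=[.1,.1,.1,.1,.01,.01]); print(s.x.round(4),s.cost,np.round(s.fun,1))
p=s.x
for k in ("pad","catch","nearL","nearR","farL","farR","bar1","bar2"):
    P=tri((S,D),pts[k]); v=P[:2]-p[:2]; c,t=np.cos(p[2]),np.sin(p[2]); print(k,np.round([1e3*(c*v[0]+t*v[1]),1e3*(-t*v[0]+c*v[1]),1e3*P[2]]))
E
```

```text
FL [473.  10. 103.] [[0.1 0.2]] [[-0.  -0.2]]
FR [589.  21. 100.] [[-0.1 -0.2]] [[0.  0.3]]
RR [ 604. -143.  102.] [[0.  0.1]] [[-0.  -0.1]]
RL [ 487. -154.   99.] [[-0.1 -0.2]] [[0.1 0.3]]
bar [622. 219. 263.] [[-0.3 -0.7]] [[0.1 0.8]]
bar1 [619. 265. 262.] [[-0.2 -0.6]] [[0.1 0.7]]
bar2 [625. 175. 264.] [[-0.4 -1. ]] [[0.2 1.2]]
pad [506. 274.  79.] [[-0. -0.]] [[0. 0.]]
catch [523.  94.  46.] [[-0.5 -1. ]] [[0.2 1.1]]
nearL [ 473. -227.   69.] [[0.5 0.8]] [[-0.2 -1.1]]
nearR [ 635. -208.   63.] [[0.1 0.2]] [[-0.  -0.2]]
farL [421. 320.  69.] [[0.2 0.4]] [[-0.1 -0.5]]
farR [570. 326.  76.] [[-0.1 -0.1]] [[0.  0.1]]
[ 5.161e-01  1.903e-01  8.940e-02 -2.563e-01  2.000e-04 -3.900e-03] 7.144655320164282 [-1.7  0.4 -1.1 -0.7 -0.6 -1.1  0.5 -1.   1.1  0.8  1.3  1.1  0.1 -0.4
 -0.   0.3 -0.5 -0.7  0.4  0.7  0.1 -0.2]
pad [-3. 84. 79.]
catch [ -2. -96.  46.]
nearL [ -80. -412.   69.]
nearR [  83. -408.   63.]
farL [-83. 138.  69.]
farR [ 66. 130.  76.]
bar1 [109.  65. 262.]
bar2 [107. -25. 264.]
```

```bash
cat >> geo.py <<'E'
p=np.array([.5161,.1903,.0894])
def L(q,p=p):
    c,s=np.cos(p[2]),np.sin(p[2]); return np.array([p[0]+c*q[0]-s*q[1],p[1]+s*q[0]+c*q[1],q[2]])
def W2L(P):
    v=np.array(P)[:2]-p[:2]; c,t=np.cos(p[2]),np.sin(p[2]); return np.array([c*v[0]+t*v[1],-t*v[0]+c*v[1],P[2]])
c_,s_=np.cos(p[2]),np.sin(p[2]); lx=np.array([c_,s_,0]); ly=np.array([-s_,c_,0]); 
R=np.stack([-ly,-lx,np.array([0,0,-1.])],1)
E
python3 - <<'E'
from geo import *
import cv2
from rig import arm
print(np.linalg.det(R))
for q in [(0,-.375,.2),(0,-.375,.068),(0,-.1,.068),(.11,.022,.30),(.11,.022,.25),(-.008,.022,.21)]:
    print(q,L(q).round(3),np.round(arm.solve_ik(L(q),R),1), np.round(arm.solve_ik(L(q),R@np.diag([-1,-1,1])),1))
C=load();S,D=C["scene"],C["side"]
for q in [(.2,.022,.32),(.2,.022,.40),(.2,-.02,.32)]: print(q,proj(S,L(q)).round(),proj(D,L(q)).round())
s=cv2.imread("pics/scene0.png"); d=cv2.imread("pics/side0.png")
cv2.imwrite("pics/m1.png",cv2.resize(s[140:260,280:440],None,fx=4.5,fy=4.5)); cv2.imwrite("pics/m2.png",cv2.resize(d[120:260,330:530],None,fx=4,fy=4))
E
```

```text
1.0
(0, -0.375, 0.2) [ 0.55  -0.183  0.2  ] [-24.3  25.4  84.7  -0.   69.9 150.5] [-24.3  25.4  84.7  -0.   69.9 -29.5]
(0, -0.375, 0.068) [ 0.55  -0.183  0.068] [-24.3  34.8  92.3  -0.   52.9 150.5] [-24.3  34.8  92.3  -0.   52.9 -29.5]Traceback (most recent call last):
  File "<stdin>", line 6, in <module>
    return _wrapfunc(a, 'round', decimals=decimals, out=out)
    return _wrapit(obj, method, *args, **kwds)
    result = getattr(arr, method)(*args, **kwds)
TypeError: unsupported operand type(s) for *: 'NoneType' and 'float'
```

```bash
sed -i 's/^R=.*/R=np.stack([ly,lx,np.array([0,0,-1.])],1)/' geo.py
python3 - <<'E'
from geo import *
import cv2
from rig import arm
f=lambda a: None if a is None else np.round(a,1)
for q in [(0,-.375,.2),(0,-.375,.068),(0,-.1,.068),(.11,.022,.30),(.11,.022,.25),(-.008,.022,.21)]:
    print(q,L(q).round(3),f(arm.solve_ik(L(q),R)))
C=load();S,D=C["scene"],C["side"]
for q in [(.2,.022,.32),(.2,.022,.40),(.2,-.02,.32)]: print(q,proj(S,L(q)).round(),proj(D,L(q)).round())
s=cv2.imread("pics/scene0.png"); d=cv2.imread("pics/side0.png")
cv2.imwrite("pics/m1.png",cv2.resize(s[140:260,280:440],None,fx=4.5,fy=4.5)); cv2.imwrite("pics/m2.png",cv2.resize(d[120:260,330:530],None,fx=4,fy=4))
E
```

```text
(0, -0.375, 0.2) [ 0.55  -0.183  0.2  ] [-24.3  25.4  84.7  -0.   69.9 -29.5]
(0, -0.375, 0.068) [ 0.55  -0.183  0.068] [-24.3  34.8  92.3  -0.   52.9 -29.5]
(0, -0.1, 0.068) [0.525 0.091 0.068] [ 3.4 32.1 99.  -0.  48.9 -1.7]
(0.11, 0.022, 0.3) [0.624 0.222 0.3  ] [14.4 27.9 64.1 -0.  88.   9.3]
(0.11, 0.022, 0.25) [0.624 0.222 0.25 ] [14.4 29.7 68.6 -0.  81.7  9.3]
(-0.008, 0.022, 0.21) [0.506 0.211 0.21 ] [16.4 22.4 88.3 -0.  69.4 11.3]
(0.2, 0.022, 0.32) [[342. 146.]] [[391. 129.]]
(0.2, 0.022, 0.4) [[342. 112.]] [[395.  88.]]
(0.2, -0.02, 0.32) [[356. 149.]] [[401. 137.]]
```

View pics/m1.png

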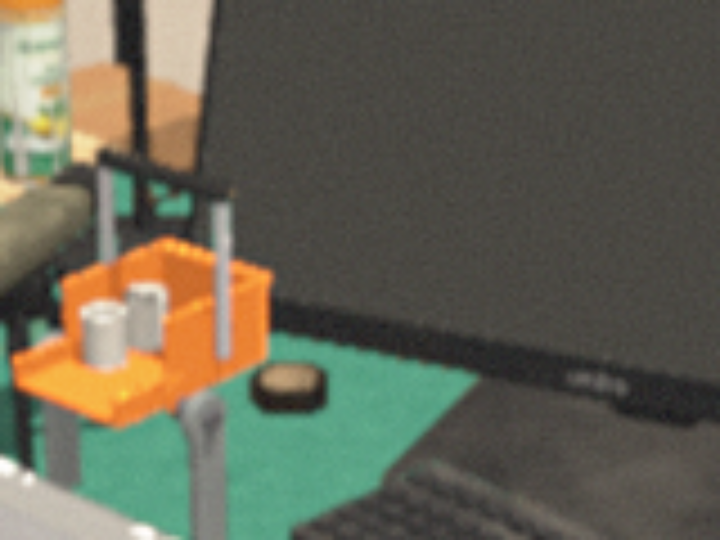

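View pics/m2.png

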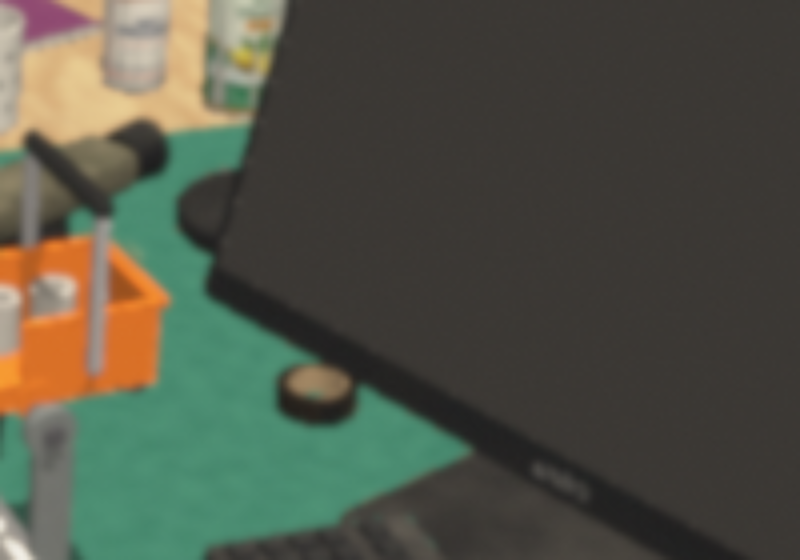

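Run:
```python
from geo import *
C=load();S,D=C["scene"],C["side"]
a=lambda x,y:(280+x/4.5,140+y/4.5); b=lambda x,y:(330+x/4,120+y/4)
P=tri((S,D),(a(598,383),b(562,480))); print("logo",W2L(P).round(3),P.round(3))
def ray(C,uv):
    d=C[1][:3,:3]@np.linalg.inv(C[0])@np.array([*uv,1]); return C[1][:3,3],d
o,d1=ray(S,a(275,330));_,d2=ray(S,a(600,405)); n=np.cross(d1,d2)
for uv in [b(212,295),b(480,455)]:
    o2,d=ray(D,uv); t=n@(o-o2)/(n@d); print(W2L(o2+t*d).round(3))
```

```text
logo [ 0.356 -0.088  0.091] [0.879 0.135 0.091]
[0.286 0.18  0.083]
[ 0.347 -0.028  0.074]
```

Run:
```python
from geo import *
from rig import arm
import cv2
t0=arm.current_t()
q=np.array(arm.current_joint_positions()); 
up=arm.solve_ik(np.array(arm.current_ee_pos())+[0,0,.14],arm.current_tool_rot()); arm.move_joints(up); print(arm.current_t()-t0)
arm.grip(0.0); print(arm.current_t()-t0, arm.current_width())
arm.move_to(L((0,-.380,.20)),R); print(arm.current_t()-t0)
arm.move_l(L((0,-.380,.075)),feed=.15); print(arm.current_t()-t0)
print(W2L(arm.current_ee_pos()).round(4),[np.round(arm.current_force(),2) for _ in range(3)])
t=arm.current_t(); arm.move_l(L((0,-.379,.075)),feed=.05); print("1mm",arm.current_t()-t)
for n in("side","scene"): cv2.imwrite(f"pics/{n}1.png",arm.snapshot(n)[:,:,::-1])
print(arm.current_t())
```

```text
0.6167
1.9833000000000003 0.0004476275566168317
5.074999999999999
6.0583
[ 0.0005 -0.3802  0.0758] [array([-0.18,  0.39, -0.2 ]), array([-0.18,  0.39, -0.2 ]), array([-0.18,  0.39, -0.2 ])]
1mm 0.25
6.5583
```

View pics/side1.png

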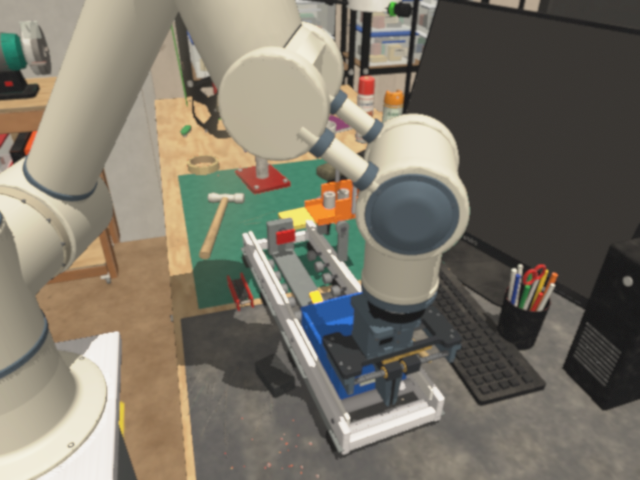

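Run:
```python
from geo import *
from rig import arm
import cv2
F=lambda: np.array(arm.current_force())
f0=F()
arm.move_l(L((0,-.30,.075)),feed=.06); print((F()-f0)@ly, arm.current_t())
arm.move_l(L((0,-.14,.075)),feed=.06); arm.sleep(.2); print((F()-f0).round(2), arm.current_t())
y=-.14; touch=None
while y<-.07:
    y+=.0015 if touch is None else .001
    arm.move_l(L((0,y,.075)),feed=.05)
    f=-(F()-f0)@ly; yy=W2L(arm.current_ee_pos())[1]
    print(round(y,4),round(yy,4),round(f,2))
    if f>1.8 and touch is None: touch=yy
    if f>10.3: break
    if touch and yy-touch>.0095: break
for n in("side","scene"): cv2.imwrite(f"pics/{n}2.png",arm.snapshot(n)[:,:,::-1])
print(arm.current_t())
```

```text
-0.321472175010533 8.025
[-0.07 -0.62  0.57] 11.0417
-0.1385 -0.1384 0.23
-0.137 -0.1369 0.23
-0.1355 -0.1354 0.76
-0.134 -0.1339 0.35
-0.1325 -0.1324 0.52
-0.131 -0.1309 0.95
-0.1295 -0.1294 1.61
-0.128 -0.1279 -0.1
-0.1265 -0.1264 0.17
-0.125 -0.1249 -0.16
-0.1235 -0.1234 0.91
-0.122 -0.1219 0.56
-0.1205 -0.1204 -0.1
-0.119 -0.1189 0.12
-0.1175 -0.1174 0.25
-0.116 -0.1159 -0.49
-0.1145 -0.1144 -0.27
-0.113 -0.1129 -0.13
-0.1115 -0.1114 0.35
-0.11 -0.1099 -0.1
-0.1085 -0.1084 -0.23
-0.107 -0.1069 0.55
-0.1055 -0.1054 0.61
-0.104 -0.1039 0.05
-0.1025 -0.1024 0.73
-0.101 -0.101 1.83
-0.1 -0.1001 2.84
-0.099 -0.0991 3.35
-0.098 -0.0981 3.69
-0.097 -0.0972 6.22
-0.096 -0.0962 6.33
-0.095 -0.0953 7.96
-0.094 -0.0944 8.93
-0.093 -0.0935 11.05
19.6417
```

Run:
```python
from geo import *
from rig import arm
import cv2
F=lambda: np.array(arm.current_force())
for y in (-.095,-.0965,-.098,-.0995,-.102,-.105,-.115):
    arm.move_l(L((0,y,.075)),feed=.05); print(y,round(-F()@ly,2))
for n in("side","scene"):
    im=arm.snapshot(n)[:,:,::-1]; cv2.imwrite(f"pics/{n}3.png",im)
    cv2.imwrite(f"pics/{n}3c.png",cv2.resize(im[150:370,220:450],None,fx=3.2,fy=2.7) if 0 else cv2.resize(im[150:350,220:450],None,fx=3,fy=3))
print(arm.current_t())
```

```text
-0.095 8.35
-0.0965 5.04
-0.098 0.68
-0.0995 0.93
-0.102 -0.72
-0.105 -0.28
-0.115 -0.0
21.5917
```

View pics/side3c.png

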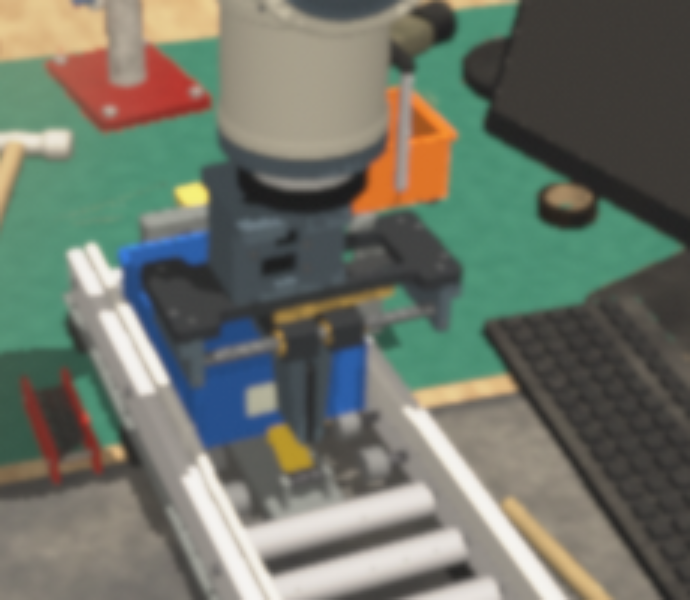

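View pics/scene3c.png

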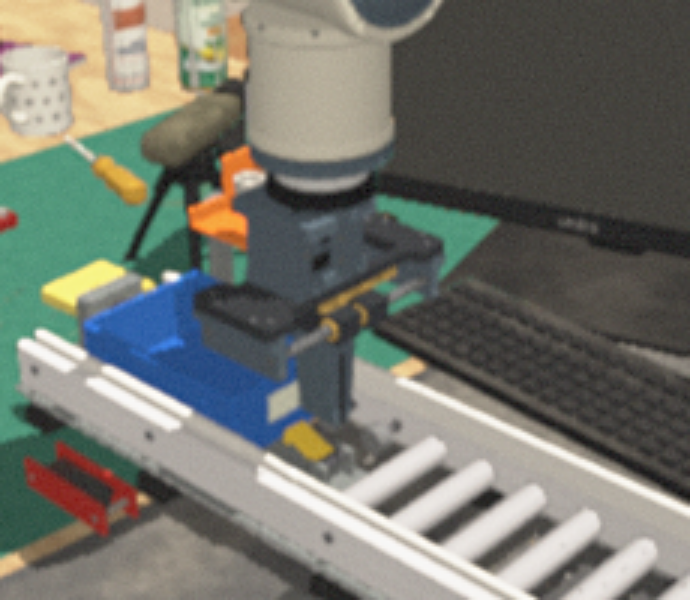

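Run:
```python
from geo import *
from rig import arm
import cv2
arm.move_l(L((0,-.13,.33)),feed=.25)
arm.grip(.05)
arm.move_l(L((.109,.021,.31)),feed=.2)
print(arm.current_t(),W2L(arm.current_ee_pos()))
for n in("side","scene","wrist"):
    im=arm.snapshot(n)[:,:,::-1]; cv2.imwrite(f"pics/{n}4.png",im)
    if n!="wrist": cv2.imwrite(f"pics/{n}4c.png",cv2.resize(im[90:290,220:450],None,fx=3,fy=3))
```

```text
24.725 [0.10864498 0.02041012 0.31020954]
```

View pics/side4c.png

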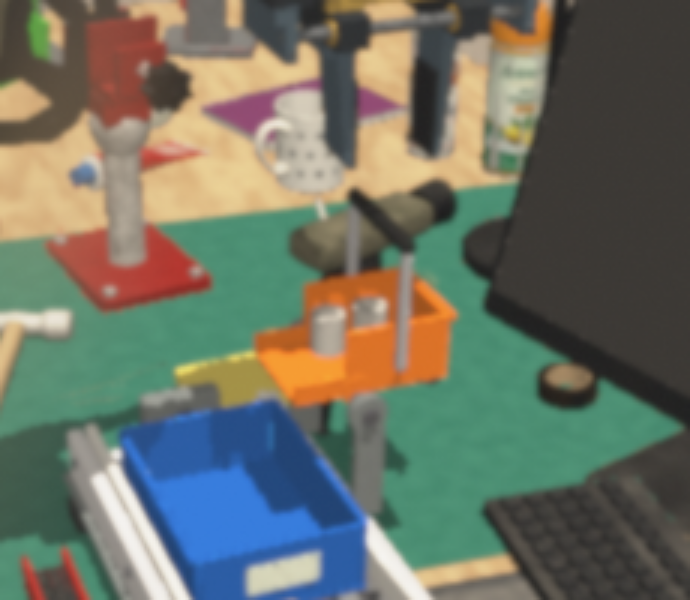

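View pics/scene4c.png

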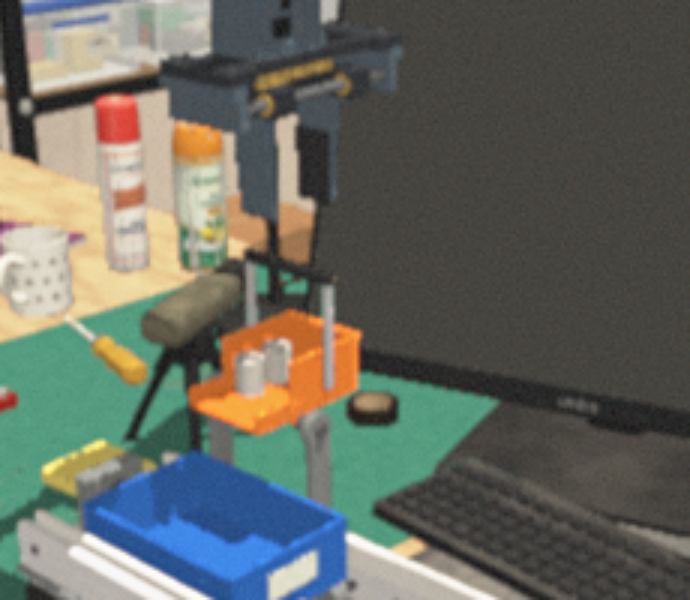

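View pics/wrist4.png

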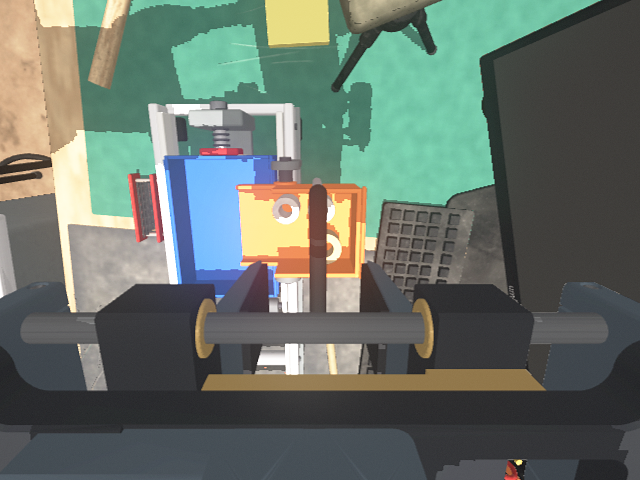

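```bash
cat >> geo.py <<'E'
def bar(th): # lane, relative to upright bar
    r=np.array([.03,.11]); c,s=np.cos(th),np.sin(th)
    x=c*r[0]-s*r[1]; z=s*r[0]+c*r[1]
    return np.array([x-.03,0,z-.11])
E
python3 - <<'E'
from geo import *
from rig import arm
import cv2
F=lambda: np.array(arm.current_force())
LF=lambda f:np.array([f@lx,f@ly,f[2]]).round(2)
fz=F();print(LF(fz))
q0=np.array([.1085,.021,.2435])
arm.move_l(L(q0),feed=.12); print(LF(F()-fz))
arm.grip(.005); print("w",arm.current_width(),LF(F()-fz),W2L(arm.current_ee_pos()).round(4),arm.current_t())
for th in (.04,.1,.18):
    arm.move_l(L(q0+bar(th)),feed=.05); print(th,LF(F()-fz),arm.current_width())
for n in("side","scene","wrist"):
    im=arm.snapshot(n)[:,:,::-1]; cv2.imwrite(f"pics/{n}5.png",im)
print(arm.current_t())
E
```

```text
[-0.43  1.25 -0.79]
[-0.13 -1.51  1.1 ]
w 0.01105445137335275 [ 1.93 -0.75  3.19] [0.1089 0.021  0.2438] 26.2583
0.04 [ 4.18 -1.55  3.25] 0.01123056631155798
0.1 [ 4.01 -1.91  5.93] 0.011477497760503325
0.18 [ 3.42 -0.69  6.88] 0.01168532453835361
27.275
```

View pics/side5.png

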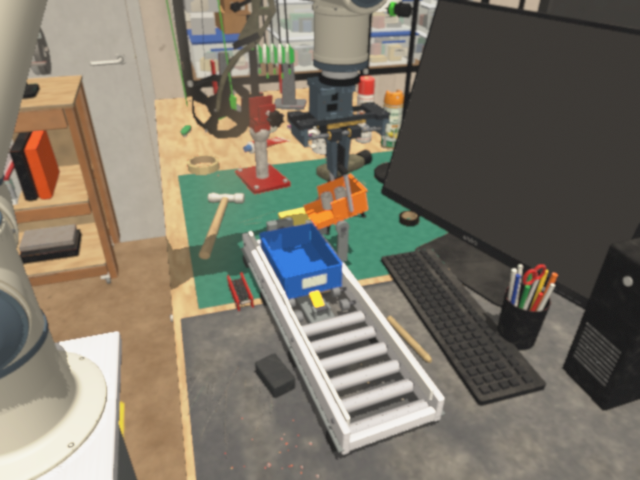

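View pics/wrist5.png

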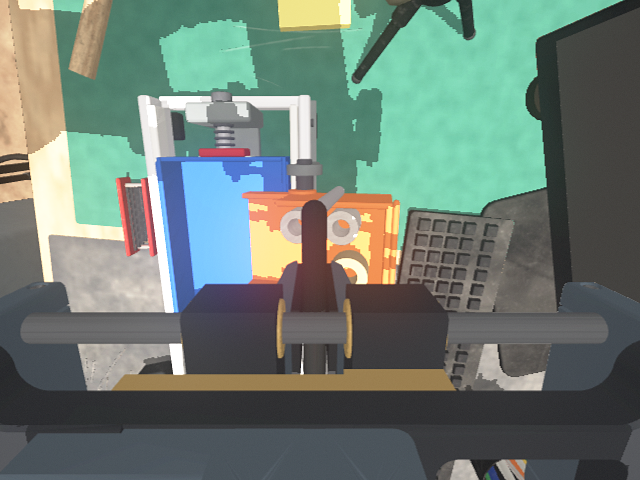

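```bash
cat > tip.py <<'E'
from geo import *
from rig import arm
import cv2, json
F=lambda: np.array(arm.current_force())
LF=lambda f:np.array([f@lx,f@ly,f[2]])
fz=np.array([-.43*c_-1.25*s_, -.43*s_+1.25*c_, -.79])
def rad(th):
    b=bar(th)+[.03,0,.11]; return b/np.linalg.norm(b)
def go(q0,ths,feed,stop):
    for th in ths:
        arm.move_l(L(q0+bar(th)),feed=feed); f=LF(F()-fz); r=rad(th); tg=np.array([-r[2],0,r[0]])
        fr,ft=f@r,f@tg
        print(round(th,3),"rad %.1f tan %.1f w %.4f"%(fr,ft,arm.current_width()))
        q0=q0+r*np.clip(fr,-10,10)*2e-5
        if abs(fr)>20 or stop(ft): break
    return q0,th
E
python3 - <<'E'
from tip import *
q0=np.array([.1085,.021,.2435])
q0,th=go(q0,list(np.arange(.28,1.12,.1))+[1.11,1.13,1.145,1.155],.05,lambda ft:abs(ft)>9)
json.dump([q0.tolist(),th],open("st.json","w")); print(q0,th)
arm.sleep(.5)
for n in("side","scene","wrist"):
    im=arm.snapshot(n)[:,:,::-1]; cv2.imwrite(f"pics/{n}6.png",im)
    if n!="wrist": cv2.imwrite(f"pics/{n}6c.png",cv2.resize(im[120:320,220:450],None,fx=3,fy=3))
print(arm.current_t())
E
```

```text
0.28 rad 5.4 tan -3.0 w 0.0110
0.38 rad 1.9 tan -2.6 w 0.0114
0.48 rad 0.5 tan -1.9 w 0.0112
0.58 rad 2.4 tan -1.4 w 0.0113
0.68 rad -1.0 tan -2.1 w 0.0113
0.78 rad -3.5 tan -1.7 w 0.0111
0.88 rad -3.1 tan -1.5 w 0.0115
0.98 rad -5.6 tan -2.4 w 0.0115
1.08 rad -6.8 tan -0.9 w 0.0113
1.11 rad -5.9 tan -2.5 w 0.0112
1.13 rad 5.0 tan -15.6 w 0.0112
[0.10874135 0.021      0.24337544] 1.13
31.8
```

View pics/side6c.png

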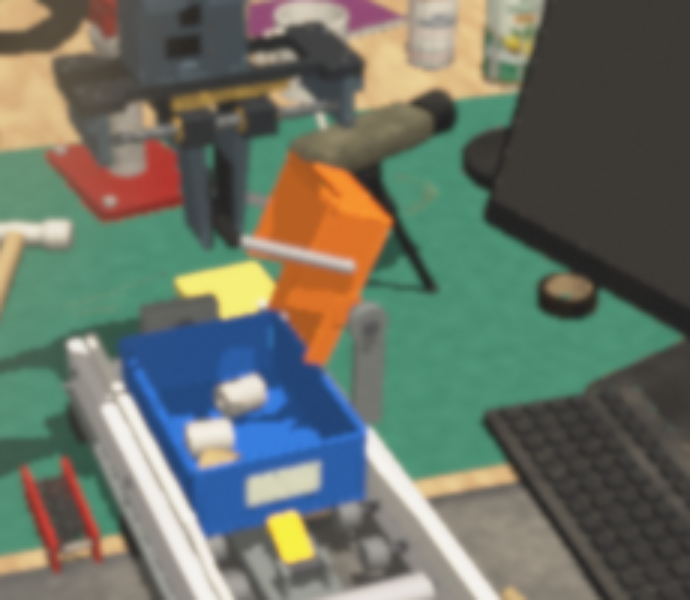

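View pics/wrist6.png

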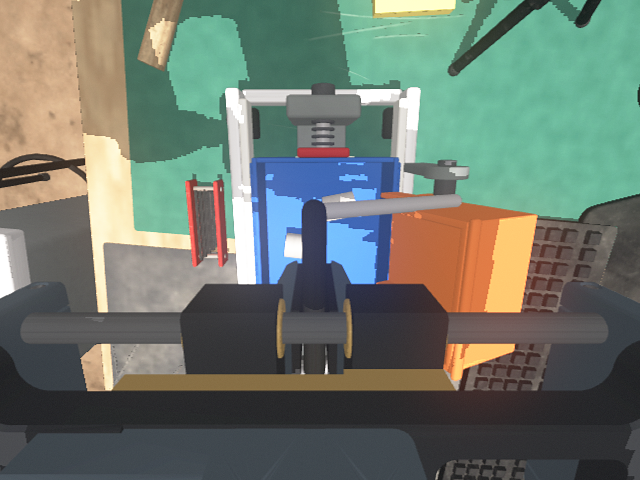

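View pics/scene6c.png

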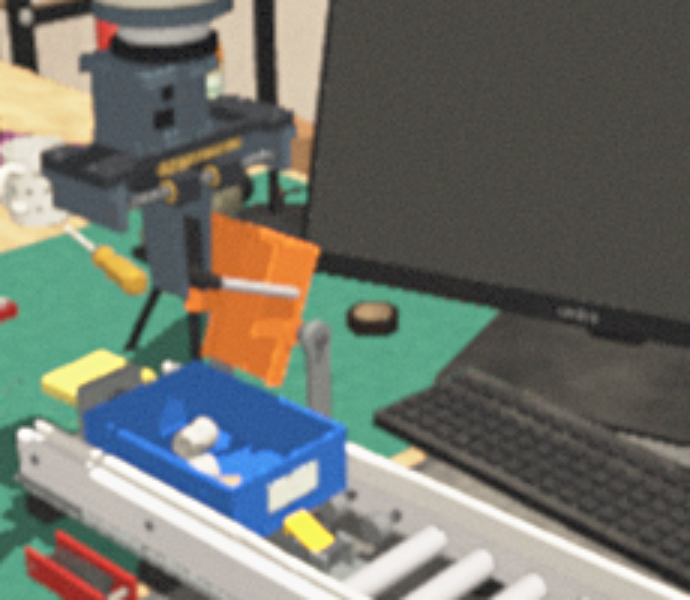

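Run:
```python
from tip import *
q0,th=json.load(open("st.json")); q0=np.array(q0)
q0,th=go(q0,list(np.arange(1.05,.14,-.1))+[.10,.07,.045],.05,lambda ft:abs(ft)>9)
print(arm.current_t(),th,q0)
q0,th=go(q0,np.arange(.038,-.05,-.005),.02,lambda ft:ft>4.5)
json.dump([q0.tolist(),th],open("st.json","w")); print(q0,th)
for n in("side","scene","wrist"):
    im=arm.snapshot(n)[:,:,::-1]; cv2.imwrite(f"pics/{n}7.png",im)
    if n!="wrist": cv2.imwrite(f"pics/{n}7c.png",cv2.resize(im[120:320,220:450],None,fx=3,fy=3))
print(arm.current_t())
```

```text
1.05 rad -3.0 tan 0.4 w 0.0112
0.95 rad 11.7 tan 2.0 w 0.0115
0.85 rad 16.5 tan 2.2 w 0.0115
0.75 rad 13.6 tan 1.6 w 0.0112
0.65 rad 10.9 tan 1.1 w 0.0112
0.55 rad 9.7 tan 1.0 w 0.0111
0.45 rad 8.4 tan 1.0 w 0.0115
0.35 rad 5.4 tan 0.5 w 0.0114
0.25 rad 3.6 tan 0.4 w 0.0112
0.15 rad 1.0 tan 0.5 w 0.0115
0.1 rad 1.7 tan 1.7 w 0.0112
0.07 rad -0.1 tan -0.5 w 0.0117
0.045 rad 0.8 tan 1.2 w 0.0111
36.275 0.045 [0.10829763 0.021      0.24461508]
0.038 rad 1.5 tan 1.5 w 0.0108
0.033 rad 1.0 tan 1.8 w 0.0115
0.028 rad 1.4 tan 0.9 w 0.0111
0.023 rad 1.5 tan 0.3 w 0.0114
0.018 rad 1.3 tan 0.5 w 0.0110
0.013 rad 1.0 tan 2.0 w 0.0111
0.008 rad 1.4 tan 0.3 w 0.0113
0.003 rad 1.6 tan 1.4 w 0.0109
-0.002 rad 1.0 tan 1.4 w 0.0114
-0.007 rad 0.3 tan 1.1 w 0.0113
-0.012 rad 0.8 tan -0.1 w 0.0111
-0.017 rad 1.0 tan 1.8 w 0.0111
-0.022 rad 0.4 tan 1.1 w 0.0112
-0.027 rad 2.1 tan 1.6 w 0.0113
-0.032 rad 3.1 tan 6.6 w 0.0113
[0.10839987 0.021      0.24499135] -0.031999999999999966
40.175
```

View pics/side7c.png

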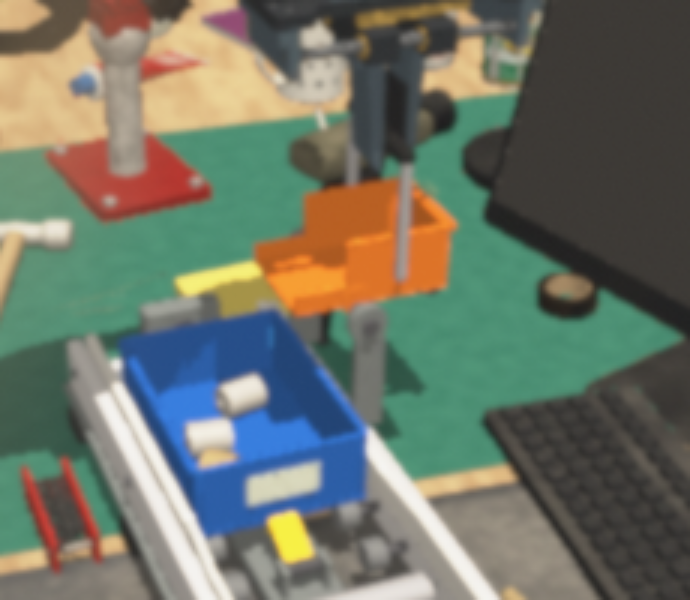

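Run:
```python
from tip import *
arm.grip(.045); print(arm.current_t(),arm.current_width(),LF(F()-fz))
P=W2L(arm.current_ee_pos()); P[2]=.36; arm.move_l(L(P),feed=.12)
arm.move_l(L((-.05,-.16,.36)),feed=.2)
arm.sleep(.3)
for n in("side","scene"):
    im=arm.snapshot(n)[:,:,::-1]; cv2.imwrite(f"pics/{n}8.png",im)
print(arm.current_t(),LF(F()-fz))
s=cv2.imread("pics/side8.png"); cv2.imwrite("pics/side8c.png",cv2.resize(s[120:320,220:450],None,fx=3,fy=3))
s=cv2.imread("pics/scene8.png"); cv2.imwrite("pics/scene8c.png",cv2.resize(s[150:370,210:460],None,fx=3,fy=2.7))
```

```text
40.8583 0.044816545684284025 [ 1.87330054 -0.75388246  0.84988328]
43.7417 [ 0.64691482 -1.14068062  1.11510328]
```

View pics/side8.png

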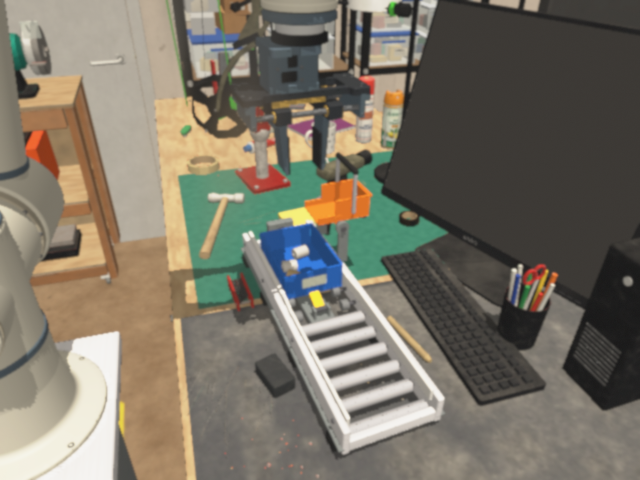

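View pics/scene8c.png

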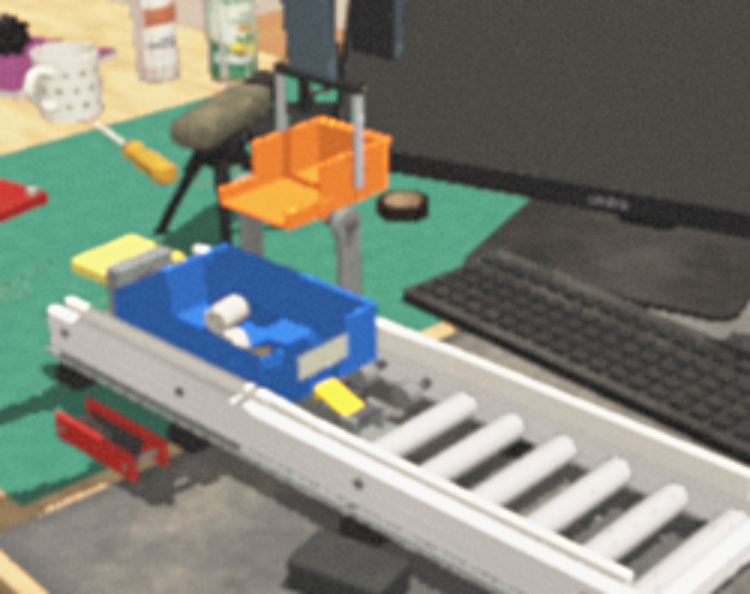

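Everything is in place: the skip is upright and empty, the bushes are in the tote, the catch is up behind the tote, and the tools haven't moved.

```bash
python3 -c "
from rig import arm
arm.sign_off(); print(arm.current_t())"
```

```text
the job is handed in; nothing more can be done
the job is handed in; nothing more can be done
```

The tote is latched in the bay with all three bushes in it, and the skip is back upright. I handed the job in at about 44 s of the 69 s allowed.

- **Tote:** I pushed it by its rear wall and stopped at 11 N, roughly 8 to 9 mm of buffer travel, against the 14.5 mm limit. When I backed off, the push force had gone by about 4.5 mm back and the tote stayed put. The pictures show the catch up behind it.
- **Skip:** I held the bar in the gripper the whole way. It tipped until it met the tipped stop, pressing on it with about 16 N. I then brought it back slowly, in steps of about 0.6 mm at the end, until it touched the upright stop with about 6.6 N. Only then did I let go.
- **Last pictures:** They show the skip upright and empty. Both grey bushes are clear in the tote and the bronze one is partly hidden behind a grey one. The hex keys, sanding block and drift rod are where they were, and the gripper was clear of everything.
- **Disagreements:** My path angles read about 0.03 rad below the real skip angle, so I relied on contact with the stops instead. On the return, the force along the bar's arms reached about 16 N because the path was slightly off the skip's true arc. It faded as the path corrected itself, and the grip held.

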